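# Close the leaning feed canister

## Task

Put the lid back on the leaning feed canister: lower it straight onto the slanted mouth, do not drop or force it, and turn it there under light pressure until its hidden feet find their pockets and it sinks fully home with its rim flush on the mouth. Let go of it, and leave the bowl, the jar and the steel dish where they stand.

Things in the scene. Friction and masses are not known exactly. Their poses are not given: they have to be found in the camera images.
- lid_grip (a point): Loose grey lid, 150-270 g, starts standing on its feet. Disc 88 mm across, 6 thick, with a straight bar on top: 64 mm long (x), 14 thick (y, pinch here), 33 high. Point on the lid's axis inside the bar: 19 mm above the disc's top, 25 above its underside, 42 above the feet's tips, 14 below the bar's top; z points up out of the handle.
- lid_feet (a point): Point on the lid's axis level with the tips of its feet. Under the disc is a plug 68 mm across, 10 long, lower edge tapered; under the plug three feet, 9 mm thick, 7 long, tapered tips, 120 degrees apart, 26 mm off the axis, one below the +x end of the bar.
- mouth (a point): Centre of the canister's open mouth, in the plane of the neck's rim, about 180 mm above the table. z points out of the mouth, 30 degrees off vertical, roughly away from the robot; y is level; x runs up the slanted rim, back towards the robot. Neck 84 mm across outside, 71 inside: 1.5 mm play round the plug. With the lid home its disc lies on the rim, lid_grip 25 mm out along z.
- ledge (a point): Centre of a flat black ledge 10.5 mm below the rim, axes as the mouth's, with three pockets 15 mm wide, 120 degrees apart, for the feet. How the pockets are turned differs every time and is not given; they do not turn with the lid. Feet on the ledge: lid 6.5 mm proud. Feet over the pockets (within 5 degrees, lid square and centred): a light push of 5 N sends it down, and it turns no further. 120 degrees of turning suffices.
- canister: White plastic feed canister, 120 mm across and 155 mm long to the rim, fixed in a green stand (230 x 170 mm, 60 high), leaning 30 degrees. Origin at the centre of its bottom; z along its axis to the mouth.
- bowl: white ceramic bowl, 100 mm across and 40 mm high, standing near the lid; origin under its centre
- jar: capped glass jar with a paper label, 66 mm across and 85 mm high, standing near the lid; origin under its centre
- waterdish: small steel dish, 80 mm across and 30 mm high, standing left of the canister; origin under its centre

How it is judged:
On the way, in this order (a step that is already met when the one before it is completed fails the run):
1. the lid is lifted off the table in the fingers (height (world z) of lid_grip above 0.1 m and contact force between the fingers and lid above 1 N), for 0.1 s.
2. the lid is lowered squarely onto the canister's mouth while still in the fingers (x of lid_grip in the frame of mouth between -0.006 and 0.006 m and y of lid_grip in the frame of mouth between -0.006 and 0.006 m and angle between the z axis of lid_grip and the z axis of mouth, either way round below 0.08 rad and z of lid_grip in the frame of mouth below 0.037 m and contact force between the fingers and lid above 0.5 N), for 0.1 s.
At the end, for the whole second after the job is handed in: The lid is fully home on the canister: its disc within 2.5 mm of the rim, centred within 6 mm and square to the mouth within 0.08 rad (x of lid_grip in the frame of mouth between -0.006 and 0.006 m and y of lid_grip in the frame of mouth between -0.006 and 0.006 m and angle between the z axis of lid_grip and the z axis of mouth, either way round below 0.08 rad and z of lid_grip in the frame of mouth between 0.021 and 0.0275 m); the robot touches nothing.
It fails at once if the bowl is pushed more than 30 mm or knocked over (distance of bowl from where it was at the start of the episode above 0.03 m or angle between bowl's own z axis and vertical above 0.5 rad).
It fails at once if the jar is pushed more than 30 mm or knocked over (distance of jar from where it was at the start of the episode above 0.03 m or angle between jar's own z axis and vertical above 0.5 rad).
It fails at once if the steel dish is pushed more than 30 mm or knocked over (distance of waterdish from where it was at the start of the episode above 0.03 m or angle between waterdish's own z axis and vertical above 0.5 rad).
It fails at once if the lid is forced or dropped onto the canister (more than 120 N) (contact force between lid and canister above 120 N).
It also fails if it takes over 48 s, if anything falls off the work surface, if the arm or the gripper's body presses on something with over 40 N, if the wrist force passes 120 N, or if a joint passes its speed limit or range.

## Robot

A 6-joint arm with a two-finger parallel gripper is mounted at the origin on the work surface. World frame = base frame: x ahead of the robot, y to its left, z up, the work surface at z = 0. Lengths are in m, angles in rad, forces in N, time in s.
With the tool pointing down it reaches from about 0.25 to 0.725 m from the base axis. Payload 4 kg.
Tool frame: the origin (TCP) lies midway between the tips of the shut fingers; the grasp point (between the pads) lies 19 mm behind it; z points along the fingers, y is the line along which they close (so a half turn about z gives the same grasp; the last joint's range is limited). The gripper opens to 85 mm and grips with 20 to 120 N. Pads are 22 mm wide; open, the fingers measure 114 mm over their backs; the gripper's body (76 mm by 85 mm) begins 54 mm behind the grasp point. The pads swing forward as they close: fully open they stand 13 mm farther back than shut.
Start: joints at [-1.137, 0.241, 0.005, 1.335, 0, 1.571], TCP at [0.21, -0.454, 0.231] pointing down, gripper open.
Joint ranges: [-2.72, 2.72], [-1.05, 1.87], [-1.09, 1.28], [-1.99, 2.15], [-1.42, 1.44], [-3.14, 3.14]. Speed limits (rad/s): [2.79, 2.79, 3.14, 3.14, 3.14, 3.14].

## Interface

Orientations are given as a unit quaternion [x, y, z, w].
In Python, from workcell import bot gives the robot as it stands. The module is installed in compiled form; this text tells all that it offers.
- The arm moves only by the tool jog_arm, never from a script. Its argument "deltas" is a list of rows, each an object with "fingers": the opening, from 0 (shut) to 1 (fully open); "delta_pos": the shift along the tool's x, y, z normalised to -1 to 1, where 1 is 300 mm, a list of three; "yaw": the turn about the tool's z normalised to -1 to 1, where 1 is pi/4 rad. A call has 1 to 12 rows; each row is the pose to reach, as a shift and turn from the pose commanded when the call began, along the tool's axes at that moment; what a row does not reach only later rows make up. A row lasts 1/10 s, in which the tool goes at most 50 mm and 8.59 degrees, less where a joint would pass 70% of its speed; a pose out of reach is approached as far as the arm can. A call with a number of a shift or a turn outside -1 to 1 is refused whole. A call with a gripper value outside its range is refused whole. The fingers move at their own pace and stop on an object; the grip force is fixed at half the most. Time passes only in rows, so rows that repeat a pose let the fingers close. It gives the time, the measured TCP pose, the force, the opening and the grip force at its end, in the units of the state.
- bot.get_obs(): the state, without advancing time (a new reading comes with each control period).
- bot.camera(name): name is "scene" or "top" or "wrist"; returns a dict with "image" (480x640x3 uint8, red, green, blue), "range_z" (480x640 float32, m along the optical axis (not along the pixel's ray), 0 where there is no reading), "fx", "fy", "cx", "cy" (pixels), "rvec" (rotation vector, rad) and "tvec" (3), from world to camera coordinates, as OpenCV has them. Camera axes: x right, y down, z forward; pixel columns grow to the right and rows downward; lengths in m; the calibration is good to about 2 mm. A picture is of the moment at which its call begins.
- bot.job_done(): hands the job in; it is judged then, once.
The state is a dict: "clock": time; "joint_pos": joint angles; "joint_vel": joint speeds; "tau": joint torques, N m; "eef_pos": TCP position; "tool_rot": TCP orientation; "ft_force": force on the tool from outside, world axes, zero at the start; "ft_torque": the same for the moment, N m; "grip_width": finger opening in m; "grasp_force": force on a finger pad.
Only numpy, scipy, OpenCV 4.12 (cv2) and the standard library are available. Lean on these libraries where they do the work, as an engineer would, in place of code of your own. Each camera call takes 0.05 s, during which the arm holds its last target. There are 200 camera calls.

## Working session

There is one attempt and no reset: what is moved stays moved. The work goes in short steps, Python scripts to look and compute and a tool call to move; the robot and the scene stay as the last step left them, time stands still between calls to the robot, and variables do not carry over. Pictures are saved under pics/ and viewed, at most 10 in all, crops included, and the job is handed in when it is done.

Besides the shell and the picture viewer there is one more tool, called as name(argument=value, ...) on one line, values as JSON. jog_arm: Moves the arm, as the interface text tells. Scaled input: -1 to 1 covers 300 mm each way for a shift and pi/4 rad each way for a turn. Its arguments: {"type":"object","properties":{"deltas":{"type":"array","items":{"type":"object","properties":{"fingers":{"type":"number"},"delta_pos":{"type":"array","items":{"type":"number"}},"yaw":{"type":"number"}}}}},"required":["deltas"]}

```bash
mkdir -p pics; ls
cat > h.py <<'E'
import numpy as np, cv2
from workcell import bot
def cam(n):
    c=bot.camera(n); c['K']=np.array([[c['fx'],0,c['cx']],[0,c['fy'],c['cy']],[0,0,1.]])
    c['R']=cv2.Rodrigues(np.array(c['rvec'],float))[0]; c['t']=np.array(c['tvec'],float).ravel(); 
    v,u=np.mgrid[0:480,0:640]; z=c['range_z']
    P=np.stack([(u-c['cx'])/c['fx']*z,(v-c['cy'])/c['fy']*z,z],-1)
    c['W']=(P-c['t'])@c['R']; c['ok']=z>0   # world points
    return c
def save(c,n): cv2.imwrite(f'pics/{n}.png',cv2.cvtColor(c['image'],cv2.COLOR_RGB2BGR))
E
python3 - <<'E'
from h import *
print(bot.get_obs())
ims=[]
for n in('scene','top','wrist'):
    c=cam(n); np.savez(n,W=c['W'],im=c['image'],R=c['R'],t=c['t'],K=c['K']); print(n,-c['R'].T@c['t'],c['R'][2],c['fx'])
    save(c,n+'0')
E
```

```text
pics
{'clock': 0.0, 'joint_pos': array([-1.13699340e+00,  2.41410255e-01,  3.71601866e-03,  1.33518178e+00,
       -5.52725794e-06,  1.57080961e+00]), 'joint_vel': array([ 0.00014128, -0.00129696, -0.00063798, -0.00047734,  0.00054427,
        0.0003184 ]), 'tau': array([ 3.77094866e-04, -3.72319186e+01,  2.52408171e+01,  1.68777688e-02,
        1.15189150e-04,  3.96433137e-06]), 'eef_pos': array([ 0.20989633, -0.45311684,  0.23041117]), 'tool_rot': array([ 9.76569856e-01,  2.15198129e-01, -2.26485316e-04, -1.01488476e-03]), 'ft_force': array([-0.67396295, -0.01541681,  1.22873477]), 'ft_torque': array([-0.04900474, -0.0289336 ,  0.03308693]), 'grasp_force': 0.0, 'grip_width': 0.08508465183747801}
scene [ 1.32657321 -0.15906304  1.04912638] [-0.62581493  0.17980971 -0.75896254] 472.85104461577964
top [0.47046123 0.08636986 1.31342218] [ 0.04613358 -0.02021178 -0.99873078] 467.43509590278467
wrist [ 0.28501271 -0.41924265  0.37263482] [-0.29227141 -0.13300185 -0.94704167] 341.58373316506413
```

View pics/top0.png

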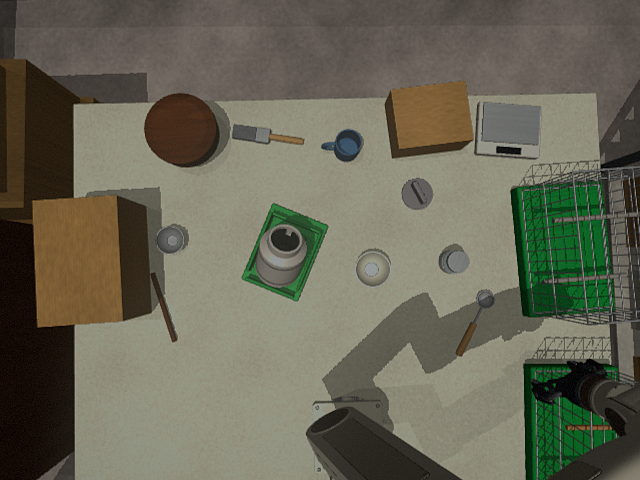

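View pics/scene0.png

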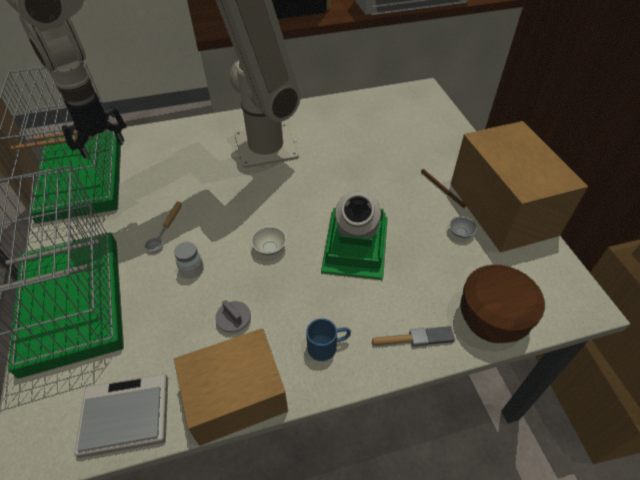

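Top view: canister mouth at about (287,238), lid at (417,193), bowl (373,268), jar (454,260), dish (172,240); the scene view agrees. Measuring from depth.

Run:
```python
import numpy as np,cv2
d=np.load('top.npz');W=d['W'];im=d['im']
def blob(u0,u1,v0,v1,zlo,zhi,n):
    w=W[v0:v1,u0:u1].reshape(-1,3); m=(w[:,2]>zlo)&(w[:,2]<zhi); w=w[m]
    (c,s,a)=cv2.minAreaRect((w[:,:2]*1000).astype(np.float32)); print(n,len(w),'rect',np.round(c,1),np.round(s,1),round(a,1),'z',w[:,2].min(),w[:,2].max(),'mean',w.mean(0))
blob(390,445,168,218,.008,.04,'lid disc'); blob(390,445,168,218,.042,.08,'bar')
blob(350,396,245,292,.01,.06,'bowl');blob(434,474,240,280,.03,.12,'jar')
blob(395,475,80,162,.05,.5,'box'); blob(240,330,200,304,.005,.3,'stand'); blob(150,190,220,260,.01,.3,'dish')
# rim: points in mouth
w=W[205:270,255:320].reshape(-1,3); print(np.round(W[238,260:316:4],3))
print(np.round(W[212:300:4,287],3))
big=cv2.resize(im[210:300,240:330],(600,600),interpolation=cv2.INTER_CUBIC)
cv2.imwrite('pics/mouth.png',cv2.cvtColor(big,cv2.COLOR_RGB2BGR))
```

```text
lid disc 622 rect [ 665.8 -214.7] [105.3  86.8] 47.5 z 0.008026335688421793 0.03944898435855088 mean [ 0.66495486 -0.21182686  0.02361826]
bar 139 rect [ 665.6 -213.7] [63.2 14.7] 26.5 z 0.043880679124141626 0.06249879236344195 mean [ 0.66462129 -0.21310131  0.05427728]
bowl 785 rect [458.9 -80.1] [96.4 95.5] 88.5 z 0.010014624669749339 0.04493568431050985 mean [ 0.4589313  -0.08308057  0.02551779]
jar 557 rect [ 473.6 -298.3] [61.4 61.5] 47.6 z 0.030052951299904332 0.09351412053946792 mean [ 0.47380733 -0.29406865  0.07538965]
box 4879 rect [ 860.2 -240.9] [161.4 201.6] 5.6 z 0.05023903174275352 0.11804773396920032 mean [ 0.85329437 -0.24090671  0.10753896]
stand 5113 rect [516.5 160.8] [249.6 288.1] 88.3 z 0.005001935440600044 0.2036570724413153 mean [0.51141718 0.15458249 0.08593213]
dish 472 rect [555.2 473.8] [77.2 77. ] 88.0 z 0.010001361474187604 0.03522341412523532 mean [0.55585037 0.47727769 0.02071627]
[[0.552 0.222 0.062]
 [0.546 0.202 0.151]
 [0.543 0.189 0.183]
 [0.544 0.181 0.173]
 [0.544 0.171 0.17 ]
 [0.544 0.162 0.161]
 [0.545 0.153 0.137]
 [0.545 0.144 0.131]
 [0.543 0.132 0.166]
 [0.543 0.123 0.161]
 [0.542 0.112 0.174]
 [0.546 0.104 0.097]
 [0.552 0.094 0.008]
 [0.551 0.083 0.011]]
[[0.625 0.15  0.014]
 [0.614 0.151 0.013]
 [0.599 0.149 0.054]
 [0.592 0.151 0.014]
 [0.569 0.145 0.152]
 [0.56  0.146 0.137]
 [0.55  0.146 0.134]
 [0.54  0.146 0.138]
 [0.53  0.146 0.144]
 [0.518 0.144 0.181]
 [0.508 0.144 0.189]
 [0.499 0.145 0.185]
 [0.489 0.146 0.171]
 [0.479 0.146 0.173]
 [0.47  0.146 0.167]
 [0.46  0.147 0.151]
 [0.449 0.149 0.125]
 [0.439 0.15  0.101]
 [0.427 0.152 0.076]
 [0.414 0.156 0.013]
 [0.403 0.156 0.015]
 [0.394 0.154 0.049]]
```

View pics/mouth.png

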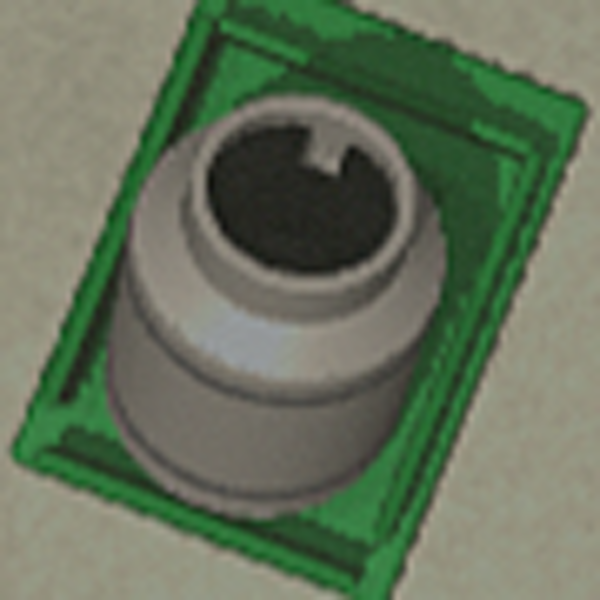

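jog_arm(deltas=[{"fingers":1,"delta_pos":[0.3,0,-1]},{"fingers":1,"delta_pos":[0.6,0,-1]},{"fingers":1,"delta_pos":[1,0,-1]},{"fingers":1,"delta_pos":[1,0,-1]},{"fingers":1,"delta_pos":[1,0,-1]},{"fingers":1,"delta_pos":[1,0,-1]},{"fingers":1,"delta_pos":[1,0,-1]},{"fingers":1,"delta_pos":[1,0,-1]},{"fingers":1,"delta_pos":[1,0,-1]},{"fingers":1,"delta_pos":[1,0,-1]}])

```text
invalid input at $.deltas[0]: expected keys fingers, delta_pos, yaw
```

The crop shows the mouth centred at crop (305,195), the canister leaning up-right along the stand, and one pocket showing as a bright notch at crop (325,150).

jog_arm(deltas=[{"fingers":1,"delta_pos":[0.3,0,-0.5],"yaw":0},{"fingers":1,"delta_pos":[0.6,0,-1],"yaw":0},{"fingers":1,"delta_pos":[1,0,-1],"yaw":0},{"fingers":1,"delta_pos":[1,0,-1],"yaw":0},{"fingers":1,"delta_pos":[1,0,-1],"yaw":0},{"fingers":1,"delta_pos":[1,0,-1],"yaw":0},{"fingers":1,"delta_pos":[1,0,-1],"yaw":0},{"fingers":1,"delta_pos":[1,0,-1],"yaw":0},{"fingers":1,"delta_pos":[1,0,-1],"yaw":0},{"fingers":1,"delta_pos":[1,0,-1],"yaw":0}])

```text
clock: 1.15
eef_pos: [0.4712, -0.3167, 0.5008]
tool_rot: [0.976, 0.217, 0.013, 0.013]
ft_force: [0.4, -0.4, 0.6]
grip_width: 0.0855
grasp_force: 0.0
```

Run:
```python
from h import *
from scipy.spatial.transform import Rotation as R
o=bot.get_obs(); print(o['clock'],o['eef_pos'],o['joint_pos']); print(R.from_quat(o['tool_rot']).as_matrix())
d=np.load('top.npz');W=d['W'];im=d['im'].astype(int)
# bar direction
w=W[168:218,390:445].reshape(-1,3); w=w[(w[:,2]>.044)&(w[:,2]<.08)]
e,v=np.linalg.eigh(np.cov(w[:,:2].T)); print('bar az',np.degrees(np.arctan2(v[1,1],v[0,1])))
# stand azimuth from green
g=(im[...,1]>1.4*im[...,0])&(im[...,1]>40); g[:, :235]=0; g[:,335:]=0;g[:195]=0;g[310:]=0
p=W[g]; p=p[p[:,2]>.003]; print(len(p),cv2.minAreaRect((p[:,:2]*1000).astype(np.float32)),np.percentile(p[:,2],[5,50,95]))
```

```text
1.15 [ 0.47121328 -0.31670787  0.50077104] [-5.92081064e-01  5.02883254e-01  1.11822895e+00  2.14905176e+00
  5.95664326e-04  2.11142774e+00]
[[ 0.90525664  0.42372523  0.03110217]
 [ 0.42441304 -0.90524334 -0.02020065]
 [ 0.01959551  0.03148694 -0.99931206]]
bar az -153.68410734840148
2300 ((514.852783203125, 159.5046844482422), (169.6816864013672, 228.292724609375), 66.14060974121094) [0.00788398 0.01370559 0.06129434]
```

jog_arm(deltas=[{"fingers":1,"delta_pos":[0.1,-0.15,0.1],"yaw":0.2},{"fingers":1,"delta_pos":[0.2,-0.3,0.2],"yaw":0.4},{"fingers":1,"delta_pos":[0.3,-0.45,0.3],"yaw":0.6},{"fingers":1,"delta_pos":[0.4,-0.6,0.4],"yaw":0.8},{"fingers":1,"delta_pos":[0.5,-0.75,0.5],"yaw":1},{"fingers":1,"delta_pos":[0.6,-0.9,0.6],"yaw":1},{"fingers":1,"delta_pos":[0.6,-0.9,0.6],"yaw":1},{"fingers":1,"delta_pos":[0.6,-0.9,0.6],"yaw":1}])

```text
clock: 1.95
eef_pos: [0.4873, -0.1342, 0.332]
tool_rot: [0.99, -0.141, 0.016, -0.012]
ft_force: [-0.1, 0.2, 0.9]
grip_width: 0.0852
grasp_force: 0.0
```

```bash
cat >> h.py <<'E'
from scipy.spatial.transform import Rotation as Rot
def st():
    o=bot.get_obs(); M=Rot.from_quat(o['tool_rot']).as_matrix(); p=np.array(o['eef_pos'])
    print('t %.2f p %s xaz %.1f tilt %.2f F %s w %.4f g %.1f'%(o['clock'],np.round(p,4),np.degrees(np.arctan2(M[1,0],M[0,0])),np.degrees(np.arccos(-M[2,2])),np.round(o['ft_force'],1),o['grip_width'],o['grasp_force'])); return p,M
def go(tgt,az=None):   # units to world target
    p,M=st(); d=M.T@(np.array(tgt)-p)/.3; print('delta',np.round(d,4), 'yaw',None if az is None else round(-((az-np.degrees(np.arctan2(M[1,0],M[0,0]))+90)%180-90)/45,4))
E
python3 -c "
from h import *
go([.584,.13,.27],-24); print(bot.get_obs()['joint_pos'])"
```

```text
t 1.95 p [ 0.4873 -0.1342  0.332 ] xaz -16.3 tilt 2.30 F [-0.1  0.2  0.9] w 0.0852 g 0.0
delta [ 0.0569 -0.9297  0.2341] yaw 0.1719
[-0.28544645  0.20908004  0.22264977  1.55547019  0.02774714  3.14003312]
```

jog_arm(deltas=[{"fingers":1,"delta_pos":[0,-0.16,0],"yaw":-0.19},{"fingers":1,"delta_pos":[0,-0.32,0.02],"yaw":-0.38},{"fingers":1,"delta_pos":[-0.03,-0.48,0.04],"yaw":-0.57},{"fingers":1,"delta_pos":[-0.05,-0.64,0.08],"yaw":-0.76},{"fingers":1,"delta_pos":[-0.07,-0.8,0.12],"yaw":-0.95},{"fingers":1,"delta_pos":[-0.07,-0.97,0.14],"yaw":-1},{"fingers":1,"delta_pos":[-0.07,-0.97,0.14],"yaw":-1},{"fingers":1,"delta_pos":[-0.07,-0.97,0.14],"yaw":-1}])

```text
clock: 2.75
eef_pos: [0.5511, 0.1523, 0.2983]
tool_rot: [0.968, 0.249, 0.02, -0.003]
ft_force: [-0.2, -0.1, 0.1]
grip_width: 0.0857
grasp_force: 0.0
```

Run:
```python
from h import *
p,M=st(); print(M[:,2],bot.get_obs()['joint_pos'])
c=cam('wrist'); save(c,'wm'); np.savez('wm',W=c['W'],im=c['image'],R=c['R'],t=c['t'],K=c['K'])
d=np.load('scene.npz');W=d['W'].reshape(-1,3)
# obstacles behind: max height in x,y bins for x<0
for x0 in np.arange(-.8,.1,.1):
    print('%.1f'%x0,[ (lambda q: round(float(np.percentile(q[:,2],98)),2) if len(q)>3 else None)(W[(W[:,0]>x0)&(W[:,0]<x0+.1)&(W[:,1]>y)&(W[:,1]<y+.1)]) for y in np.arange(-.4,.7,.1)])
```

```text
t 2.75 p [0.5511 0.1523 0.2983] xaz 28.9 tilt 2.30 F [-0.2 -0.1  0.1] w 0.0857 g 0.0
[ 0.03666236  0.01641266 -0.99919292] [0.26626709 0.33930773 0.31113846 1.5029268  0.00618727 2.90367104]
-0.8 [None, None, 0.19, 0.19, None, None, None, None, None, None, None]
-0.7 [None, None, 0.19, 0.19, None, None, None, None, 0.19, 0.19, None]
-0.6 [None, None, 0.19, 0.19, None, 0.27, 0.26, 0.25, 0.19, 0.23, None]
-0.5 [None, None, 0.19, 0.19, None, 0.19, 0.19, 0.19, 0.19, 0.24, 0.23]
-0.4 [None, None, None, None, None, None, None, None, None, None, None]
-0.3 [0.0, 0.01, 0.01, 0.01, None, 0.01, 0.01, 0.01, 0.01, 0.01, 0.01]
-0.2 [0.01, 0.01, 0.01, 0.01, 0.01, 0.01, 0.01, 0.01, 0.01, 0.01, 0.01]
-0.1 [0.0, 0.01, 0.0, 0.31, 0.02, 0.01, 0.01, 0.01, 0.01, 0.01, 0.01]
-0.0 [0.0, 0.0, 0.01, 0.3, 0.15, 0.25, 0.01, 0.01, 0.01, 0.01, 0.01]
```

View pics/wm.png

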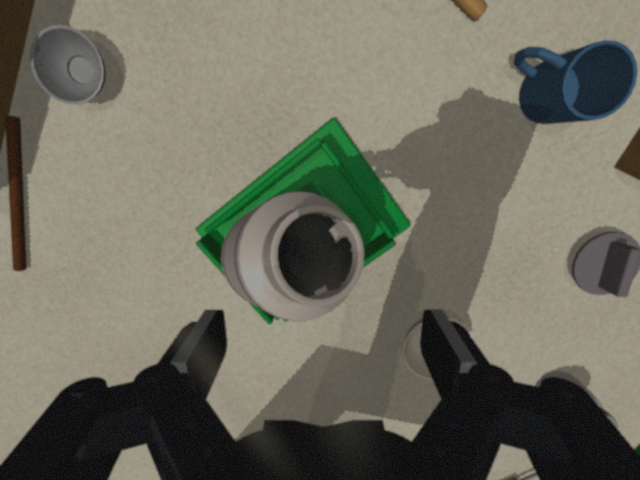

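The wrist view shows the mouth at about (320,255), with bright pockets at (338,230), (320,292) and possibly (287,240). Next I'll rectify the mouth plane.

```bash
cat > m.py <<'E'
from h import *
def frame(az,tilt=30):
    a,t=np.radians(az),np.radians(tilt); z=np.array([np.sin(t)*np.cos(a),np.sin(t)*np.sin(a),np.cos(t)])
    y=np.cross(z,[0,0,1]); y/=np.linalg.norm(y); x=np.cross(y,z)
    if x[2]<0: x,y=-x,-y
    return np.stack([x,y,z],1)
def rectify(d,C,F,h=0,s=8,half=55):  # orthographic picture of plane z=h in mouth frame, s px/mm; col=+x right,row=+y up
    n=2*half*s//2; g=(np.arange(n)-n/2)/(n/2)*half/1000
    X,Y=np.meshgrid(g,-g); P=C+(X[...,None]*F[:,0]+Y[...,None]*F[:,1]+h*F[:,2])
    q=P@d['R'].T+d['t']; q=q@d['K'].T; uv=(q[...,:2]/q[...,2:]).astype(np.float32)
    return cv2.remap(d['im'],uv,None,cv2.INTER_CUBIC)
E
python3 - <<'E'
from m import *
from scipy.optimize import least_squares
d=np.load('wm.npz'); W=d['W']; im=d['im'].astype(int)
w=W[175:330,225:375].reshape(-1,3)
# plane+ring fit: rim annulus points radius 35.5..42
C=np.array([.545,.147,.18]); F=frame(-24)
# canister body cylinder side points give axis: fit cylinder r=60? use rim plane fit iteratively
for k in range(8):
    q=(w-C)@F; r=np.hypot(q[:,0],q[:,1]); m=(r>.034)&(r<.043)&(abs(q[:,2])<(.012 if k<4 else .005))
    p=q[m]; A=np.c_[p[:,:2],np.ones(len(p))]; sol=np.linalg.lstsq(A,p[:,2],rcond=None)[0]
    n=F@np.array([-sol[0],-sol[1],1]); n/=np.linalg.norm(n); C=C+F[:,2]*sol[2]
    C=C+F[:,:2]@(p[:,:2].mean(0)*.5)
    if k==7: print('normal az',np.degrees(np.arctan2(n[1],n[0])),'tilt',np.degrees(np.arccos(n[2])),'C',C,m.sum(), 'rms',p[:,2].std())
img=rectify(d,C,F); cv2.imwrite('pics/rect.png',cv2.cvtColor(img,cv2.COLOR_RGB2BGR)); np.save('C',C)
d=np.load('top.npz'); img2=rectify(d,C,F)
cv2.imwrite('pics/rects.png',cv2.cvtColor(cv2.resize(np.hstack([img,img2]),(800,400)),cv2.COLOR_RGB2BGR))
E
```

```text
normal az -24.0614913500585 tilt 30.21722223886692 C [0.53870891 0.14991534 0.1792656 ] 2425 rms 0.0014617188651312126
```

View pics/rects.png

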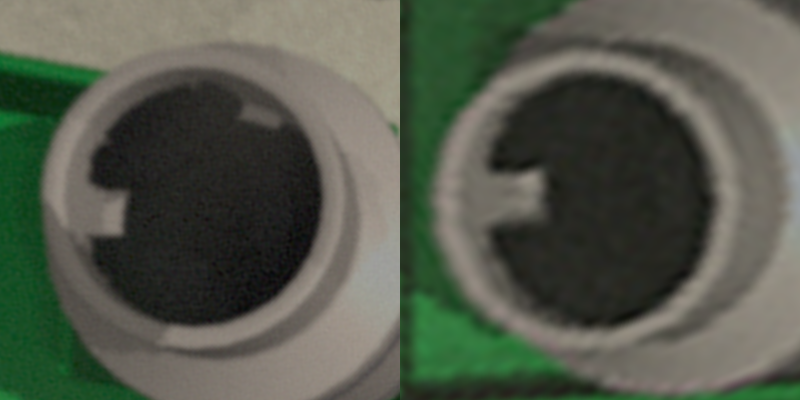

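Both rectified views show the mouth circle (centre about 1.5-3.5 mm to the left of the estimate) and a pocket near mouth −x; a second pocket shows at (262,115) in the left panel. I'll fit the circle and pocket angles.

Run:
```python
from m import *
C=np.load('C.npy'); F=frame(-24)
outs=[]
for name in('wm','top'):
    d=np.load(name+'.npz')
    g=cv2.cvtColor(cv2.GaussianBlur(rectify(d,C,F),(0,0),3),cv2.COLOR_RGB2GRAY).astype(float)
    # dark interior->inner edge: radial scan for outer edge of bright rim using ring score: mean gradient on circle r=42 and r=35.5
    n=g.shape[0]; s=n/110; best=[]
    gy,gx=np.gradient(g)
    th=np.radians(np.arange(0,360,3))
    for dx in np.arange(-7,7.1,.25):
        for dy in np.arange(-7,7.1,.25):
            sc=0
            for r in(35.5,):
                u=n/2+(dx+r*np.cos(th))*s; v=n/2-(dy+r*np.sin(th))*s
                gr=gx[v.astype(int),u.astype(int)]*np.cos(th)-gy[v.astype(int),u.astype(int)]*np.sin(th)
                sc+=np.clip(gr,0,4).sum()
            for r in(42,):
                u=n/2+(dx+r*np.cos(th))*s; v=n/2-(dy+r*np.sin(th))*s
                gr=gx[v.astype(int),u.astype(int)]*np.cos(th)-gy[v.astype(int),u.astype(int)]*np.sin(th)
                sc+=np.clip(abs(gr),0,4).sum()
            best.append((sc,dx,dy))
    b=max(best); print(name,b)
    outs.append(b)
for n2,o in zip(('wm','top'),outs):
    Cc=C+F[:,0]*o[1]/1000+F[:,1]*o[2]/1000; print(n2,Cc)
    d=np.load(n2+'.npz'); im=rectify(d,Cc,F,h=-.0105,half=42)
    for r in (10.5,): pass
    im=cv2.resize(im,(400,400)); cv2.putText(im,n2,(5,15),0,.5,(255,0,0))
    cv2.circle(im,(200,200),int(26/42*200),(255,0,0),1)
    for a in range(0,360,30): cv2.line(im,(int(200+150*np.cos(np.radians(a))),int(200-150*np.sin(np.radians(a)))),(int(200+190*np.cos(np.radians(a))),int(200-190*np.sin(np.radians(a)))),(255,255,0),1)
    im=cv2.convertScaleAbs(im,alpha=1.6)
    outs.append(im)
cv2.imwrite('pics/ledge.png',cv2.cvtColor(np.hstack(outs[2:]),cv2.COLOR_RGB2BGR))
```

```text
wm (np.float64(714.260050510349), np.float64(-1.5), np.float64(1.25))
top (np.float64(793.0613317777062), np.float64(-4.0), np.float64(0.0))
wm [0.53938722 0.14824504 0.1785156 ]
top [0.54187353 0.14850636 0.1772656 ]
```

View pics/ledge.png

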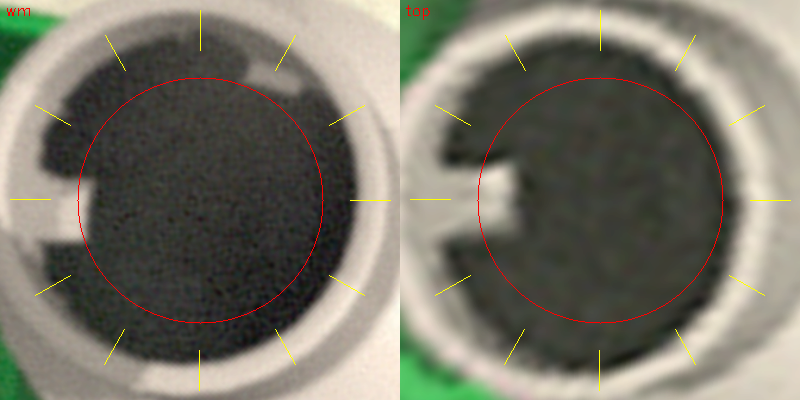

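Pockets lie at about 60°/180°/300° in the mouth frame, so the lid's bar goes along mouth x with its +x end down-slope. Next, go above the lid.

jog_arm(deltas=[{"fingers":1,"delta_pos":[-0.04,0.16,0],"yaw":0.05},{"fingers":1,"delta_pos":[-0.08,0.32,0.04],"yaw":0.05},{"fingers":1,"delta_pos":[-0.12,0.48,0.08],"yaw":0.05},{"fingers":1,"delta_pos":[-0.16,0.64,0.12],"yaw":0.05},{"fingers":1,"delta_pos":[-0.2,0.8,0.2],"yaw":0.05},{"fingers":1,"delta_pos":[-0.24,0.94,0.28],"yaw":0.05},{"fingers":1,"delta_pos":[-0.26,1,0.36],"yaw":0.05}])

```text
clock: 3.5
eef_pos: [0.6319, -0.1528, 0.1898]
tool_rot: [0.974, 0.226, 0.022, -0.003]
ft_force: [0.0, -0.7, 0.2]
grip_width: 0.0854
grasp_force: 0.0
```

jog_arm(deltas=[{"fingers":1,"delta_pos":[0,0.13,0.05],"yaw":0},{"fingers":1,"delta_pos":[0,0.25,0.1],"yaw":0},{"fingers":1,"delta_pos":[0,0.25,0.1],"yaw":0},{"fingers":1,"delta_pos":[0,0.25,0.1],"yaw":0}])

```text
clock: 3.9
eef_pos: [0.6654, -0.2157, 0.1588]
tool_rot: [0.974, 0.227, 0.02, -0.005]
ft_force: [-0.5, -0.5, 0.7]
grip_width: 0.0853
grasp_force: 0.0
```

Run:
```python
from h import *
p,M=st(); print(M[:,2],bot.get_obs()['joint_pos'])
c=cam('wrist'); save(c,'wl'); np.savez('wl',W=c['W'],im=c['image'],R=c['R'],t=c['t'],K=c['K'])
W=c['W']; cc=-c['R'].T@c['t']
b=(W[...,2]>.044)&(W[...,2]<.075)&(np.hypot(W[...,0]-.665,W[...,1]+.2135)<.05)
w=W[b][:,:2]; e,v=np.linalg.eigh(np.cov(w.T)); a=v[:,1]; 
print('bar',len(w),'az',np.degrees(np.arctan2(a[1],a[0])),w.mean(0)); (cx,s,an)=cv2.minAreaRect((w*1000).astype(np.float32)); print(cx,s,an)
dk=(W[...,2]>.014)&(W[...,2]<.032)&(np.hypot(W[...,0]-.665,W[...,1]+.2135)<.055); print('disc',cv2.minEnclosingCircle((W[dk][:,:2]*1000).astype(np.float32)),np.median(W[dk][:,2]))
go([.665,-.2135,.031],np.degrees(np.arctan2(a[1],a[0])))
```

```text
t 3.90 p [ 0.6654 -0.2157  0.1588] xaz 26.3 tilt 2.40 F [-0.5 -0.5  0.7] w 0.0853 g 0.0
[ 0.03761155  0.01852631 -0.99912069] [-0.32631653  0.65824617  0.46443141  1.34727613  0.02960961  2.35678837]
bar 1482 az -153.27652062158373 [ 0.66708928 -0.21282093]
(665.24951171875, -213.52362060546875) (63.18803787231445, 13.84421443939209) 26.443675994873047
disc ((664.8789672851562, -214.0680694580078), 44.024383544921875) 0.022670039313508573
t 3.95 p [ 0.6659 -0.2145  0.1601] xaz 26.4 tilt 2.48 F [-0.1 -0.6 -0.7] w 0.0854 g 0.0
delta [-0.0199 -0.0049  0.4298] yaw -0.0071
```

View pics/wl.png

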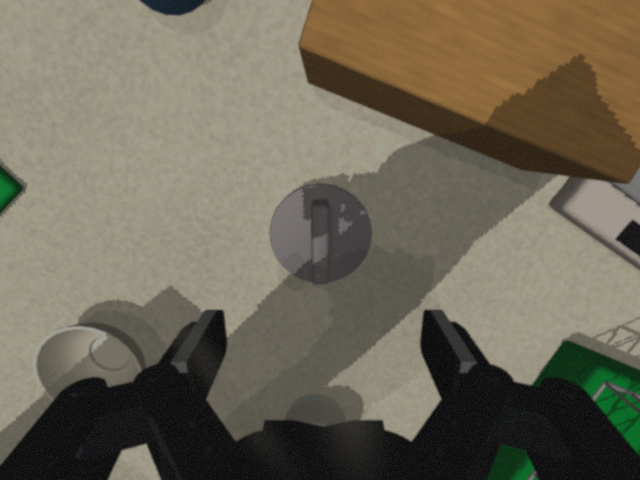

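The wrist view shows the bar centred between the fingers, upright at column 320. Descend and grip.

jog_arm(deltas=[{"fingers":1,"delta_pos":[-0.02,-0.005,0.14],"yaw":0},{"fingers":1,"delta_pos":[-0.02,-0.005,0.28],"yaw":0},{"fingers":1,"delta_pos":[-0.02,-0.005,0.38],"yaw":0},{"fingers":1,"delta_pos":[-0.02,-0.005,0.43],"yaw":0},{"fingers":1,"delta_pos":[-0.02,-0.005,0.43],"yaw":0},{"fingers":0,"delta_pos":[-0.02,-0.005,0.43],"yaw":0},{"fingers":0,"delta_pos":[-0.02,-0.005,0.43],"yaw":0},{"fingers":0,"delta_pos":[-0.02,-0.005,0.43],"yaw":0},{"fingers":0,"delta_pos":[-0.02,-0.005,0.43],"yaw":0},{"fingers":0,"delta_pos":[-0.02,-0.005,0.43],"yaw":0},{"fingers":0,"delta_pos":[-0.02,-0.005,0.43],"yaw":0}])

```text
clock: 5.05
eef_pos: [0.6668, -0.2123, 0.0315]
tool_rot: [0.973, 0.23, 0.022, -0.004]
ft_force: [0.0, 0.3, 3.3]
grip_width: 0.0133
grasp_force: 59.4
```

```bash
python3 -c "
from h import *
p,M=st()
print((M.T@(np.array([.665,-.2138,.042])-p)))"
```

```text
t 5.05 p [ 0.6668 -0.2123  0.0315] xaz 26.6 tilt 2.56 F [0.  0.3 3.3] w 0.0133 g 59.4
[-0.00178154  0.00057286 -0.01058033]
```

jog_arm(deltas=[{"fingers":0,"delta_pos":[0,0,-0.1],"yaw":0},{"fingers":0,"delta_pos":[0,0,-0.25],"yaw":0},{"fingers":0,"delta_pos":[-0.1,-0.1,-0.37],"yaw":0.1},{"fingers":0,"delta_pos":[-0.2,-0.2,-0.48],"yaw":0.2},{"fingers":0,"delta_pos":[-0.3,-0.3,-0.58],"yaw":0.35},{"fingers":0,"delta_pos":[-0.4,-0.4,-0.68],"yaw":0.5},{"fingers":0,"delta_pos":[-0.5,-0.5,-0.8],"yaw":0.58},{"fingers":0,"delta_pos":[-0.5,-0.5,-0.95],"yaw":0.58},{"fingers":0,"delta_pos":[-0.5,-0.5,-1],"yaw":0.58},{"fingers":0,"delta_pos":[-0.5,-0.5,-1],"yaw":0.58}])

```text
clock: 6.05
eef_pos: [0.454, -0.1506, 0.3277]
tool_rot: [1.0, 0.004, 0.024, -0.007]
ft_force: [1.0, 0.5, -2.1]
grip_width: 0.0129
grasp_force: 59.2
```

Run:
```python
from h import *
p,M=st(); print(bot.get_obs()['joint_pos'])
c=cam('scene')
q=c['K']@(c['R']@(p+[0,0,-.01])+c['t']); u,v=(q[:2]/q[2]).astype(int); print(u,v)
im=c['image'][max(v-40,0):v+50,max(u-60,0):u+60]; im=cv2.resize(im,(720,540),interpolation=cv2.INTER_CUBIC); im=cv2.convertScaleAbs(im,alpha=1.8)
cv2.imwrite('pics/feet.png',cv2.cvtColor(im,cv2.COLOR_RGB2BGR))
```

```text
t 6.05 p [ 0.454  -0.1506  0.3277] xaz 0.4 tilt 2.86 F [ 1.   0.5 -2.1] w 0.0129 g 59.2
[-0.33937688  0.14386409  0.13171448  1.51886524  0.0300186   2.79487649]
226 167
```

View pics/feet.png

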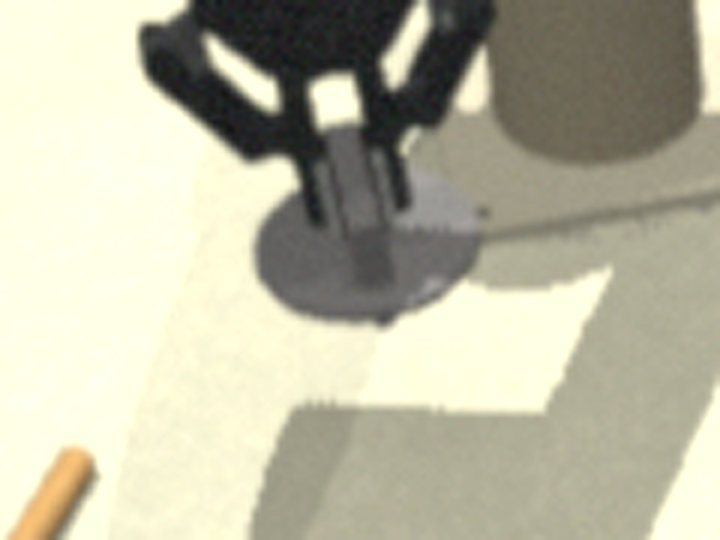

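The crop shows a single foot tip at (385,318), under the near end of the bar, so the lid's +x end points along tool +x. The jog offers no tilt command, so I'll check the arm's geometry for reaching a tilted pose.

Run:
```python
import numpy as np
from scipy.optimize import least_squares
J=np.array([[.2414,.0037,1.3352],[.50288,1.11823,2.14905],[.20908,.22265,1.55547],[.33931,.31114,1.50293],[.65825,.46443,1.34728],[.14386,.13171,1.51887]])
P=np.array([[.20990,-.45312,.23041],[.47121,-.31671,.50077],[.4873,-.1342,.332],[.5511,.1523,.2983],[.6654,-.2157,.1588],[.454,-.1506,.3277]])
r=np.hypot(P[:,0],P[:,1]);z=P[:,2]
def fk(x,J):
    L1,o1,L2,o2,z0,Lt,r0=x; a=J[:,0]+o1;b=J[:,0]-J[:,1]+o2;c=J[:,0]-J[:,1]+J[:,2]
    return r0+L1*np.sin(a)+L2*np.sin(b)+Lt*np.cos(c), z0+L1*np.cos(a)+L2*np.cos(b)-Lt*np.sin(c)
def f(x):
    R,Z=fk(x,J); return np.r_[R-r,Z-z,(x-x0)*.002]
for x0 in ([.3,0,.35,1.3,.3,.25,0],[.35,0,.35,1.57,.3,.25,.05],[.3,.3,.4,1.5,.2,.3,0]):
    x0=np.array(x0); s=least_squares(f,x0); print(np.round(s.x,3),abs(s.fun[:12]).max())
    # inward tilt 30*.77 (radial) & r,z at mouth
    g=lambda q:np.r_[fk(s.x,q[None])[0]-.57,fk(s.x,q[None])[1]-.20,(q[0]-q[1]+q[2]-np.pi/2-np.radians(24))*.5]
    t=least_squares(g,[.5,.2,1.9]); print(t.x,abs(t.fun).max())
```

```text
[0.493 0.    0.391 1.55  0.242 0.406 0.   ] 9.353624078761724e-05
[0.77253273 0.69014878 1.90729139] 2.028377465990161e-13
[0.493 0.    0.391 1.55  0.242 0.406 0.   ] 9.360552223341978e-05
[0.77244454 0.69000061 1.90723142] 2.2160051571518125e-13
[0.493 0.    0.391 1.55  0.241 0.406 0.   ] 9.444578682754612e-05
[0.77224533 0.68967889 1.90710891] 1.8751666885918894e-13
```

jog_arm(deltas=[{"fingers":0,"delta_pos":[-0.02,-0.16,-0.05],"yaw":-0.18},{"fingers":0,"delta_pos":[-0.04,-0.32,-0.1],"yaw":-0.36},{"fingers":0,"delta_pos":[-0.06,-0.48,-0.1],"yaw":-0.54},{"fingers":0,"delta_pos":[-0.08,-0.64,-0.1],"yaw":-0.72},{"fingers":0,"delta_pos":[-0.1,-0.8,-0.1],"yaw":-0.9},{"fingers":0,"delta_pos":[-0.13,-0.95,-0.1],"yaw":-1},{"fingers":0,"delta_pos":[-0.13,-1,-0.1],"yaw":-1},{"fingers":0,"delta_pos":[-0.13,-1,-0.1],"yaw":-1}])

```text
clock: 6.9
eef_pos: [0.4098, 0.151, 0.3545]
tool_rot: [0.921, 0.389, 0.019, -0.001]
ft_force: [0.1, -0.4, -1.5]
grip_width: 0.0127
grasp_force: 59.4
```

jog_arm(deltas=[{"fingers":0,"delta_pos":[0.02,-0.16,0],"yaw":-0.18},{"fingers":0,"delta_pos":[0.04,-0.32,0],"yaw":-0.36},{"fingers":0,"delta_pos":[0.06,-0.48,0],"yaw":-0.54},{"fingers":0,"delta_pos":[0.08,-0.64,0],"yaw":-0.72},{"fingers":0,"delta_pos":[0.1,-0.8,0],"yaw":-0.9},{"fingers":0,"delta_pos":[0.12,-0.95,0],"yaw":-1},{"fingers":0,"delta_pos":[0.12,-1,0],"yaw":-1},{"fingers":0,"delta_pos":[0.12,-1,0],"yaw":-1}])

```text
clock: 7.7
eef_pos: [0.2211, 0.3856, 0.3517]
tool_rot: [0.703, 0.711, 0.018, 0.008]
ft_force: [-0.2, -0.4, -2.9]
grip_width: 0.0128
grasp_force: 59.6
```

```bash
python3 -c "
from h import *
p,M=st(); print(M[:,2],bot.get_obs()['joint_pos'])"
```

```text
t 7.70 p [0.2211 0.3856 0.3517] xaz 90.6 tilt 2.31 F [-0.2 -0.4 -2.9] w 0.0128 g 59.6
[ 0.03770674  0.0144321  -0.99918463] [ 1.06798024  0.0835786   0.12463629  1.58102213 -0.02608794  2.62745171]
```

jog_arm(deltas=[{"fingers":0,"delta_pos":[0.03,-0.16,0],"yaw":-0.18},{"fingers":0,"delta_pos":[0.06,-0.32,0],"yaw":-0.36},{"fingers":0,"delta_pos":[0.1,-0.48,0],"yaw":-0.54},{"fingers":0,"delta_pos":[0.14,-0.64,0],"yaw":-0.72},{"fingers":0,"delta_pos":[0.17,-0.8,0],"yaw":-0.9},{"fingers":0,"delta_pos":[0.19,-0.95,0],"yaw":-1},{"fingers":0,"delta_pos":[0.19,-1,0],"yaw":-1},{"fingers":0,"delta_pos":[0.19,-1,0],"yaw":-1}])

```text
clock: 8.5
eef_pos: [-0.0785, 0.4394, 0.3415]
tool_rot: [0.378, 0.926, 0.015, 0.016]
ft_force: [0.8, -0.0, -1.5]
grip_width: 0.0129
grasp_force: 59.6
```

jog_arm(deltas=[{"fingers":0,"delta_pos":[0.05,-0.15,0],"yaw":-0.18},{"fingers":0,"delta_pos":[0.1,-0.3,0],"yaw":-0.36},{"fingers":0,"delta_pos":[0.15,-0.45,0],"yaw":-0.54},{"fingers":0,"delta_pos":[0.2,-0.6,0],"yaw":-0.72},{"fingers":0,"delta_pos":[0.25,-0.75,0],"yaw":-0.9},{"fingers":0,"delta_pos":[0.3,-0.9,0],"yaw":-1},{"fingers":0,"delta_pos":[0.3,-0.9,0],"yaw":-1}])

```text
clock: 9.2
eef_pos: [-0.3336, 0.3092, 0.3292]
tool_rot: [-0.007, 1.0, 0.008, 0.02]
ft_force: [1.0, 0.4, -1.7]
grip_width: 0.0126
grasp_force: 59.6
```

```bash
python3 -c "
from h import *
p,M=st(); print(M[:,2],bot.get_obs()['joint_pos'])
go([-.34,.18,.6])"
```

```text
t 9.20 p [-0.3336  0.3092  0.3292] xaz -179.3 tilt 2.47 F [ 1.   0.4 -1.7] w 0.0126 g 59.6
[ 0.04002111  0.01612084 -0.99906878] [ 2.41978609  0.1446737   0.13689881  1.58242573 -0.03855369  2.40683682]
t 9.20 p [-0.3336  0.3092  0.3292] xaz -179.3 tilt 2.47 F [ 1.   0.4 -1.7] w 0.0126 g 59.6
delta [-0.0094 -0.4163 -0.9096] yaw None
```

jog_arm(deltas=[{"fingers":0,"delta_pos":[0,-0.1,-0.1],"yaw":0},{"fingers":0,"delta_pos":[0,-0.2,-0.2],"yaw":0},{"fingers":0,"delta_pos":[0,-0.3,-0.32],"yaw":0},{"fingers":0,"delta_pos":[0,-0.4,-0.44],"yaw":0},{"fingers":0,"delta_pos":[0,-0.48,-0.56],"yaw":0},{"fingers":0,"delta_pos":[0,-0.48,-0.68],"yaw":0},{"fingers":0,"delta_pos":[0,-0.48,-0.7],"yaw":0}])

```text
clock: 9.9
eef_pos: [-0.3383, 0.165, 0.541]
tool_rot: [-0.003, 1.0, 0.011, 0.015]
ft_force: [0.7, -0.3, -2.4]
grip_width: 0.0126
grasp_force: 59.8
```

jog_arm(deltas=[{"fingers":0,"delta_pos":[0,0,-0.15],"yaw":0},{"fingers":0,"delta_pos":[0,0,-0.3],"yaw":0},{"fingers":0,"delta_pos":[0,0,-0.45],"yaw":0},{"fingers":0,"delta_pos":[0,0,-0.6],"yaw":0},{"fingers":0,"delta_pos":[0,0,-0.75],"yaw":0},{"fingers":0,"delta_pos":[0,0,-0.75],"yaw":0}])

```text
clock: 10.5
eef_pos: [-0.3327, 0.1607, 0.5536]
tool_rot: [-0.004, 1.0, 0.018, -0.001]
ft_force: [1.0, 0.6, -1.6]
grip_width: 0.0132
grasp_force: 59.8
```

```bash
python3 -c "
from h import *
p,M=st(); print(M[:,2],bot.get_obs()['joint_pos'])"
```

```text
t 10.50 p [-0.3327  0.1607  0.5536] xaz -179.5 tilt 2.09 F [ 1.   0.6 -1.6] w 0.0132 g 59.8
[-0.00250934  0.03643213 -0.99933298] [ 2.71801348  0.08675821  0.68208801  2.14885419 -0.03218655  2.70899116]
```

jog_arm(deltas=[{"fingers":0,"delta_pos":[0,0,-0.3],"yaw":0},{"fingers":0,"delta_pos":[0,0,-0.3],"yaw":0}])

```text
clock: 10.7
eef_pos: [-0.3284, 0.1586, 0.5714]
tool_rot: [-0.005, 0.999, 0.028, -0.024]
ft_force: [0.5, -0.3, -0.8]
grip_width: 0.0131
grasp_force: 59.8
```

```bash
python3 -c "
from h import *
p,M=st(); print(M[:,2],bot.get_obs()['joint_pos'])"
```

```text
t 10.70 p [-0.3284  0.1586  0.5714] xaz -179.4 tilt 4.27 F [ 0.5 -0.3 -0.8] w 0.0131 g 59.8
[-0.04825665  0.05672778 -0.99722277] [ 2.71830574  0.06031732  0.70684908  2.14994367 -0.03190474  2.7075641 ]
```

jog_arm(deltas=[{"fingers":0,"delta_pos":[0,0,-1],"yaw":0},{"fingers":0,"delta_pos":[0,0,-1],"yaw":0}])

```text
clock: 10.9
eef_pos: [-0.3214, 0.1554, 0.5878]
tool_rot: [-0.005, 0.998, 0.038, -0.045]
ft_force: [0.8, 0.6, -1.4]
grip_width: 0.013
grasp_force: 59.8
```

```bash
python3 -c "
from h import *
p,M=st(); print(M[:,2],bot.get_obs()['joint_pos'])"
```

```text
t 10.90 p [-0.3214  0.1554  0.5878] xaz -179.2 tilt 6.77 F [ 0.8  0.6 -1.4] w 0.0130 g 59.8
[-0.09037084  0.0755965  -0.99303488] [ 2.71827217  0.03003839  0.72283339  2.14984068 -0.03180551  2.70609899]
```

jog_arm(deltas=[{"fingers":0,"delta_pos":[0,0,-0.5],"yaw":0},{"fingers":0,"delta_pos":[0,0,-0.5],"yaw":0}])

```text
clock: 11.1
eef_pos: [-0.3134, 0.1518, 0.6034]
tool_rot: [-0.005, 0.997, 0.047, -0.065]
ft_force: [-0.0, 0.6, -1.6]
grip_width: 0.0131
grasp_force: 59.8
```

jog_arm(deltas=[{"fingers":0,"delta_pos":[0,0,-0.5],"yaw":0},{"fingers":0,"delta_pos":[0,0,-0.5],"yaw":0}])

```text
clock: 11.3
eef_pos: [-0.3042, 0.1476, 0.6187]
tool_rot: [-0.006, 0.995, 0.056, -0.085]
ft_force: [0.6, -0.9, -1.0]
grip_width: 0.013
grasp_force: 59.8
```

jog_arm(deltas=[{"fingers":0,"delta_pos":[0,0,-0.5],"yaw":0},{"fingers":0,"delta_pos":[0,0,-0.5],"yaw":0}])

```text
clock: 11.5
eef_pos: [-0.2935, 0.1427, 0.6338]
tool_rot: [-0.006, 0.992, 0.066, -0.106]
ft_force: [0.7, -0.0, -1.5]
grip_width: 0.0132
grasp_force: 59.8
```

jog_arm(deltas=[{"fingers":0,"delta_pos":[0,0,-0.5],"yaw":0},{"fingers":0,"delta_pos":[0,0,-0.5],"yaw":0}])

```text
clock: 11.7
eef_pos: [-0.2815, 0.1372, 0.6487]
tool_rot: [-0.006, 0.989, 0.075, -0.126]
ft_force: [0.7, -1.2, -1.1]
grip_width: 0.0128
grasp_force: 59.8
```

```bash
python3 -c "
from h import *
p,M=st(); print(M[:,2],bot.get_obs()['joint_pos'])"
```

```text
t 11.70 p [-0.2815  0.1372  0.6487] xaz -178.1 tilt 16.86 F [ 0.7 -1.2 -1.1] w 0.0128 g 59.8
[-0.2501035   0.14672497 -0.95703711] [ 2.71809789 -0.10061024  0.77099249  2.14979779 -0.03098822  2.70049726]
```

jog_arm(deltas=[{"fingers":0,"delta_pos":[0,0,-0.5],"yaw":0},{"fingers":0,"delta_pos":[0,0,-0.5],"yaw":0}])

```text
clock: 11.9
eef_pos: [-0.2683, 0.1312, 0.663]
tool_rot: [-0.007, 0.986, 0.084, -0.146]
ft_force: [0.4, -0.1, -1.7]
grip_width: 0.0132
grasp_force: 59.8
```

jog_arm(deltas=[{"fingers":0,"delta_pos":[0,0,-0.5],"yaw":0},{"fingers":0,"delta_pos":[0,0,-0.5],"yaw":0}])

```text
clock: 12.1
eef_pos: [-0.254, 0.1247, 0.6767]
tool_rot: [-0.007, 0.982, 0.094, -0.166]
ft_force: [0.0, -0.1, -1.6]
grip_width: 0.0127
grasp_force: 59.8
```

jog_arm(deltas=[{"fingers":0,"delta_pos":[0,0,-0.5],"yaw":0},{"fingers":0,"delta_pos":[0,0,-0.5],"yaw":0}])

```text
clock: 12.3
eef_pos: [-0.2387, 0.1177, 0.6898]
tool_rot: [-0.007, 0.977, 0.103, -0.187]
ft_force: [0.5, 0.4, -2.2]
grip_width: 0.0126
grasp_force: 59.8
```

jog_arm(deltas=[{"fingers":0,"delta_pos":[0,0,-0.5],"yaw":0},{"fingers":0,"delta_pos":[0,0,-0.5],"yaw":0}])

```text
clock: 12.5
eef_pos: [-0.2225, 0.1103, 0.7021]
tool_rot: [-0.008, 0.972, 0.112, -0.207]
ft_force: [0.7, -0.0, -2.0]
grip_width: 0.0127
grasp_force: 59.8
```

jog_arm(deltas=[{"fingers":0,"delta_pos":[0,0,-0.5],"yaw":0},{"fingers":0,"delta_pos":[0,0,-0.5],"yaw":0}])

```text
clock: 12.7
eef_pos: [-0.2055, 0.1026, 0.7136]
tool_rot: [-0.008, 0.966, 0.121, -0.226]
ft_force: [0.2, -0.3, -2.1]
grip_width: 0.0129
grasp_force: 59.8
```

```bash
python3 -c "
from h import *
p,M=st(); print(M,bot.get_obs()['joint_pos'])
go([-.25,.32,.5])"
```

```text
t 12.70 p [-0.2055  0.1026  0.7136] xaz -175.5 tilt 29.77 F [ 0.2 -0.3 -2.1] w 0.0129 g 59.8
[[-0.89732731  0.03951232 -0.43959354]
 [-0.07041037  0.9704144   0.23095078]
 [ 0.43571331  0.23819038 -0.86799727]] [ 2.71813704 -0.29291853  0.80489842  2.14975511 -0.02992156  2.69365352]
t 12.70 p [-0.2055  0.1026  0.7136] xaz -175.5 tilt 29.77 F [ 0.2 -0.3 -2.1] w 0.0129 g 59.8
delta [-0.2281  0.5278  0.8505] yaw None
```

```bash
python3 -c "
from h import *
p,M=st()
for w in [(-.34,.17,.5),(-.27,.33,.36),(-.02,.43,.32),(.2,.39,.3),(.42,.25,.28)]:
    w=np.array(w); print(w,np.round(M.T@(w-p)/.3,3),round(np.linalg.norm(w-p)/.05,1)); p=w
"
```

```text
t 12.70 p [-0.2055  0.1026  0.7136] xaz -175.5 tilt 29.77 F [ 0.2 -0.3 -2.1] w 0.0129 g 59.8
[-0.34  0.17  0.5 ] [0.076 0.031 0.867] 5.2
[-0.27  0.33  0.36] [-0.45   0.416  0.426] 4.5
[-0.02  0.43  0.32] [-0.829  0.325 -0.174] 5.4
[0.2  0.39 0.3 ] [-0.678 -0.116 -0.295] 4.5
[0.42 0.25 0.28] [-0.654 -0.44  -0.372] 5.2
```

jog_arm(deltas=[{"fingers":0,"delta_pos":[0.02,0.01,0.16],"yaw":0},{"fingers":0,"delta_pos":[0.03,0.015,0.32],"yaw":0},{"fingers":0,"delta_pos":[0.05,0.02,0.48],"yaw":0},{"fingers":0,"delta_pos":[0.06,0.025,0.64],"yaw":0},{"fingers":0,"delta_pos":[0.08,0.03,0.8],"yaw":0},{"fingers":0,"delta_pos":[0.08,0.03,0.87],"yaw":0},{"fingers":0,"delta_pos":[0.08,0.03,0.87],"yaw":0}])

```text
clock: 13.4
eef_pos: [-0.3416, 0.17, 0.4925]
tool_rot: [-0.008, 0.968, 0.118, -0.22]
ft_force: [0.2, -0.5, -1.2]
grip_width: 0.0129
grasp_force: 59.7
```

jog_arm(deltas=[{"fingers":0,"delta_pos":[-0.09,0.083,0.085],"yaw":0},{"fingers":0,"delta_pos":[-0.18,0.166,0.17],"yaw":0},{"fingers":0,"delta_pos":[-0.27,0.25,0.255],"yaw":0},{"fingers":0,"delta_pos":[-0.36,0.33,0.34],"yaw":0},{"fingers":0,"delta_pos":[-0.45,0.416,0.426],"yaw":0},{"fingers":0,"delta_pos":[-0.45,0.416,0.426],"yaw":0}])

```text
clock: 14.0
eef_pos: [-0.2685, 0.3322, 0.3543]
tool_rot: [-0.004, 0.968, 0.119, -0.222]
ft_force: [0.7, -0.7, -1.5]
grip_width: 0.0131
grasp_force: 59.8
```

```bash
python3 -c "
from h import *
p,M=st(); print(M[:,2],bot.get_obs()['joint_pos'])"
```

```text
t 14.00 p [-0.2685  0.3322  0.3543] xaz -176.1 tilt 29.16 F [ 0.7 -0.7 -1.5] w 0.0131 g 59.8
[-0.43016013  0.22881295 -0.87327367] [ 2.05419992 -0.28179995 -0.31017819  1.11049923  0.27809083  2.10705016]
```

jog_arm(deltas=[{"fingers":0,"delta_pos":[-0.14,0.055,-0.03],"yaw":0},{"fingers":0,"delta_pos":[-0.28,0.11,-0.06],"yaw":0},{"fingers":0,"delta_pos":[-0.42,0.165,-0.09],"yaw":0},{"fingers":0,"delta_pos":[-0.56,0.22,-0.12],"yaw":0},{"fingers":0,"delta_pos":[-0.7,0.275,-0.15],"yaw":0},{"fingers":0,"delta_pos":[-0.83,0.325,-0.175],"yaw":0},{"fingers":0,"delta_pos":[-0.83,0.325,-0.175],"yaw":0}])

```text
clock: 14.7
eef_pos: [-0.0169, 0.4328, 0.3193]
tool_rot: [-0.005, 0.967, 0.122, -0.223]
ft_force: [-0.3, -0.7, -1.8]
grip_width: 0.0128
grasp_force: 59.8
```

jog_arm(deltas=[{"fingers":0,"delta_pos":[-0.14,-0.02,-0.06],"yaw":0},{"fingers":0,"delta_pos":[-0.28,-0.05,-0.12],"yaw":0},{"fingers":0,"delta_pos":[-0.42,-0.07,-0.18],"yaw":0},{"fingers":0,"delta_pos":[-0.56,-0.1,-0.24],"yaw":0},{"fingers":0,"delta_pos":[-0.68,-0.116,-0.295],"yaw":0},{"fingers":0,"delta_pos":[-0.68,-0.116,-0.295],"yaw":0}])

```text
clock: 15.3
eef_pos: [0.2036, 0.391, 0.3]
tool_rot: [-0.006, 0.967, 0.121, -0.222]
ft_force: [-0.1, -0.4, -1.1]
grip_width: 0.0131
grasp_force: 59.9
```

```bash
python3 -c "
from h import *
p,M=st(); print(M[:,2],bot.get_obs()['joint_pos'])
go([.42,.25,.28])"
```

```text
t 15.30 p [0.2036 0.391  0.3   ] xaz -175.8 tilt 29.34 F [-0.1 -0.4 -1.1] w 0.0131 g 59.9
[-0.43167456  0.23187475 -0.87171737] [0.76401834 0.19181771 0.01620714 1.56701482 0.48484663 0.70837028]
t 15.30 p [0.2036 0.391  0.3   ] xaz -175.8 tilt 29.34 F [-0.1 -0.4 -1.1] w 0.0131 g 59.9
delta [-0.6473 -0.4419 -0.3623] yaw None
```

jog_arm(deltas=[{"fingers":0,"delta_pos":[-0.13,-0.09,-0.07],"yaw":0.18},{"fingers":0,"delta_pos":[-0.26,-0.18,-0.14],"yaw":0.36},{"fingers":0,"delta_pos":[-0.39,-0.27,-0.22],"yaw":0.54},{"fingers":0,"delta_pos":[-0.52,-0.36,-0.29],"yaw":0.72},{"fingers":0,"delta_pos":[-0.65,-0.44,-0.36],"yaw":0.9},{"fingers":0,"delta_pos":[-0.65,-0.44,-0.36],"yaw":1},{"fingers":0,"delta_pos":[-0.65,-0.44,-0.36],"yaw":1}])

```text
clock: 16.0
eef_pos: [0.4184, 0.2512, 0.2785]
tool_rot: [0.363, 0.897, 0.026, -0.252]
ft_force: [-0.4, -0.1, -1.9]
grip_width: 0.0127
grasp_force: 59.8
```

```bash
cat >> m.py <<'E'
F=frame(-24); CM=np.array([.5405,.1484,.1780])
GT=np.array([-.0018,0,-.0106]); UT=np.array([.042,0,-.999])  # lid_grip and lid axis in tool frame
def lid(phi=None,tgt=None):
    p,M=st(); g=F.T@(p+M@GT-CM)*1000; u=F.T@(M@UT); x=F.T@M[:,0]
    print('lid in mouth mm',np.round(g,1),'axis',np.round(u,3),'phi %.1f'%np.degrees(np.arctan2(x[1],x[0])))
    if tgt is not None:
        dphi=0 if phi is None else ((phi-np.degrees(np.arctan2(x[1],x[0]))+180)%360-180)
        M2=M@Rot.from_euler('z',-dphi,degrees=True).as_matrix()
        d=M.T@(CM+F@(np.array(tgt)/1000)-M2@GT-p)/.3; print('delta',np.round(d,3),'yaw %.3f'%(-dphi/45))
E
python3 -c "
from m import *
lid(300,[-10,0,110])
print(bot.get_obs()['joint_pos'])"
```

```text
t 16.00 p [0.4184 0.2512 0.2785] xaz 133.7 tilt 29.39 F [-0.4 -0.1 -1.9] w 0.0127 g 59.8
lid in mouth mm [181.5 -43.3  20.9] axis [0.051 0.02  0.998] phi -19.6
delta [-0.651  0.092 -0.294] yaw 0.898
[0.31855017 0.47728244 0.35067196 1.81572522 0.36231038 1.01943136]
```

jog_arm(deltas=[{"fingers":0,"delta_pos":[-0.08,0.01,-0.1],"yaw":0.15},{"fingers":0,"delta_pos":[-0.2,0.03,-0.2],"yaw":0.3},{"fingers":0,"delta_pos":[-0.33,0.05,-0.26],"yaw":0.45},{"fingers":0,"delta_pos":[-0.46,0.07,-0.29],"yaw":0.6},{"fingers":0,"delta_pos":[-0.59,0.09,-0.29],"yaw":0.75},{"fingers":0,"delta_pos":[-0.65,0.09,-0.29],"yaw":0.9},{"fingers":0,"delta_pos":[-0.65,0.09,-0.29],"yaw":0.9},{"fingers":0,"delta_pos":[-0.65,0.09,-0.29],"yaw":0.9}])

```text
clock: 16.8
eef_pos: [0.59, 0.1286, 0.2585]
tool_rot: [0.649, 0.717, -0.063, -0.246]
ft_force: [0.1, 0.2, -1.6]
grip_width: 0.0129
grasp_force: 59.8
```

Run:
```python
from m import *
lid(300,[0,0,60]); print(bot.get_obs()['joint_pos'])
for n in('wrist','scene','top'):
    c=cam(n); np.savez('a_'+n,W=c['W'],im=c['image'],R=c['R'],t=c['t'],K=c['K'])
    if n=='scene': save(c,'s1')
    if n=='wrist': save(c,'w1')
s=cv2.imread('pics/s1.png')[120:300,260:480]; w=cv2.imread('pics/w1.png')
cv2.imwrite('pics/both.png',np.hstack([cv2.resize(s,(400,327)),cv2.resize(w,(400,327))]))
```

```text
t 16.80 p [0.59   0.1286 0.2585] xaz 92.2 tilt 29.42 F [ 0.1  0.2 -1.6] w 0.0129 g 59.8
lid in mouth mm [-6.700e+00 -1.000e-01  1.069e+02] axis [ 0.032 -0.003  0.999] phi -59.7
delta [ 0.007 -0.023  0.156] yaw 0.006
[0.08153272 0.88277556 1.01744549 2.14947972 0.26714715 1.49162252]
```

View pics/both.png

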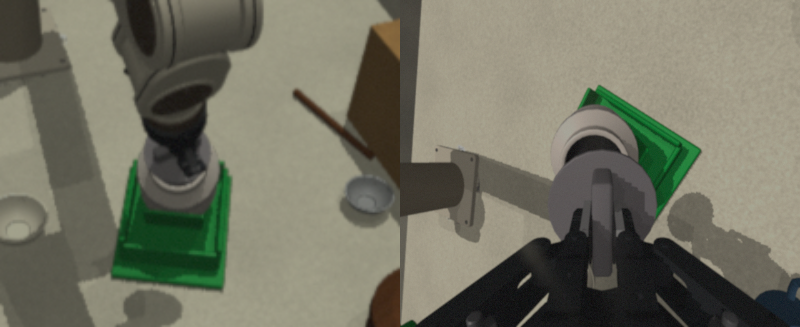

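jog_arm(deltas=[{"fingers":0,"delta_pos":[0.005,-0.015,0.08],"yaw":0.006},{"fingers":0,"delta_pos":[0.007,-0.023,0.15],"yaw":0.006},{"fingers":0,"delta_pos":[0.007,-0.023,0.19],"yaw":0.006},{"fingers":0,"delta_pos":[0.007,-0.023,0.19],"yaw":0.006},{"fingers":0,"delta_pos":[0.007,-0.023,0.19],"yaw":0.006}])

```text
clock: 17.45
eef_pos: [0.5593, 0.1414, 0.2127]
tool_rot: [0.652, 0.715, -0.063, -0.245]
ft_force: [-0.5, -0.3, -1.2]
grip_width: 0.013
grasp_force: 59.7
```

Run:
```python
from m import *
lid(300,[0,0,38]); print(bot.get_obs()['joint_pos'])
c=cam('wrist'); np.savez('b_wrist',W=c['W'],im=c['image'],R=c['R'],t=c['t'],K=c['K']); W=c['W']
# lid disc top plane pts and canister rim pts in mouth frame, from the same camera
q=((W-CM)@F)*1000; ok=c['ok']
r=np.hypot(q[...,0],q[...,1])
m=ok&(r<50)&(q[...,2]>18)&(q[...,2]<42); p=q[m]; print('disc pts',len(p)); 
A=np.c_[p[:,:2],np.ones(len(p))]
for k in range(4):
    s=np.linalg.lstsq(A,p[:,2],rcond=None)[0]; e=abs(A@s-p[:,2]); p=p[e<3];A=A[e<3]
print('plane',s,len(p),'circle',cv2.minEnclosingCircle(p[:,:2].astype(np.float32)))
```

```text
t 17.45 p [0.5593 0.1414 0.2127] xaz 91.8 tilt 29.37 F [-0.5 -0.3 -1.2] w 0.0130 g 59.7
lid in mouth mm [-0.8  0.7 50.6] axis [ 0.033 -0.004  0.999] phi -60.2
delta [ 0.002 -0.002  0.042] yaw -0.004
[0.10357017 0.77962293 0.70161592 1.93029612 0.27624077 1.52020223]
disc pts 12596
plane [-3.37868261e-02  7.95976683e-03  3.12782174e+01] 12344 circle ((-1.828566551208496, 0.8128517270088196), 44.00100326538086)
```

```bash
python3 -c "
from m import *
lid(300,[1,0,33])
p,M=st();print(M.T@F[:,0],M.T@F[:,1])"
```

```text
t 17.50 p [0.5598 0.1411 0.2126] xaz 91.8 tilt 29.33 F [ 0.1 -0.7 -1.3] w 0.0130 g 59.7
lid in mouth mm [-1.3  0.7 50.9] axis [ 0.033 -0.003  0.999] phi -60.2
delta [ 0.005 -0.007  0.059] yaw -0.005
t 17.50 p [0.5598 0.1411 0.2126] xaz 91.8 tilt 29.33 F [ 0.1 -0.7 -1.3] w 0.0130 g 59.7
[ 0.49679496 -0.86777601 -0.01263156] [-0.86756897 -0.49618922 -0.03347144]
```

jog_arm(deltas=[{"fingers":0,"delta_pos":[0.005,-0.007,0.02],"yaw":0},{"fingers":0,"delta_pos":[0.005,-0.007,0.035],"yaw":0},{"fingers":0,"delta_pos":[0.005,-0.007,0.045],"yaw":0},{"fingers":0,"delta_pos":[0.005,-0.007,0.051],"yaw":0},{"fingers":0,"delta_pos":[0.005,-0.007,0.054],"yaw":0},{"fingers":0,"delta_pos":[0.005,-0.007,0.054],"yaw":0}])

```text
clock: 18.1
eef_pos: [0.5506, 0.1454, 0.1981]
tool_rot: [0.652, 0.714, -0.064, -0.246]
ft_force: [0.3, -0.4, -2.2]
grip_width: 0.0131
grasp_force: 59.9
```

```bash
python3 -c "
from m import *
lid(300,[1,0,31.5])
print('F mouth',F.T@(bot.get_obs()['ft_force']-np.array([0,0,-1.6])))"
```

```text
t 18.10 p [0.5506 0.1454 0.1981] xaz 91.7 tilt 29.46 F [ 0.3 -0.4 -2.2] w 0.0131 g 59.9
lid in mouth mm [ 0.2  0.5 33.2] axis [ 0.031 -0.004  0.999] phi -60.3
delta [ 0.003 -0.002  0.006] yaw -0.007
F mouth [-0.68497906  0.23602766 -0.28825432]
```

jog_arm(deltas=[{"fingers":0,"delta_pos":[0.001,-0.001,0.003],"yaw":0},{"fingers":0,"delta_pos":[0.001,-0.001,0.006],"yaw":0},{"fingers":0,"delta_pos":[0.001,-0.001,0.009],"yaw":0},{"fingers":0,"delta_pos":[0.001,-0.001,0.012],"yaw":0},{"fingers":0,"delta_pos":[0.001,-0.001,0.012],"yaw":0}])

```text
clock: 18.6
eef_pos: [0.5486, 0.1465, 0.1951]
tool_rot: [0.652, 0.714, -0.064, -0.246]
ft_force: [-0.2, 0.2, -1.7]
grip_width: 0.0131
grasp_force: 59.9
```

```bash
python3 -c "
from m import *
lid(300,[1,0,31.5])
print('F mouth',F.T@(bot.get_obs()['ft_force']-np.array([0,0,-1.6])))"
```

```text
t 18.60 p [0.5486 0.1465 0.1951] xaz 91.7 tilt 29.47 F [-0.2  0.2 -1.7] w 0.0131 g 59.9
lid in mouth mm [ 0.7  0.3 29.4] axis [ 0.031 -0.004  0.999] phi -60.3
delta [ 0.002 -0.    -0.007] yaw -0.007
F mouth [ 0.15474185 -0.12678597 -0.20427622]
```

jog_arm(deltas=[{"fingers":0,"delta_pos":[0,0,0.003],"yaw":0},{"fingers":0,"delta_pos":[0,0,0.006],"yaw":0},{"fingers":0,"delta_pos":[0,0,0.008],"yaw":0},{"fingers":0,"delta_pos":[0,0,0.01],"yaw":0},{"fingers":0,"delta_pos":[0,0,0.01],"yaw":0}])

```text
clock: 19.1
eef_pos: [0.5477, 0.147, 0.1931]
tool_rot: [0.652, 0.714, -0.064, -0.246]
ft_force: [1.2, -0.9, 1.8]
grip_width: 0.0129
grasp_force: 60.3
```

```bash
python3 -c "
from m import *
lid(300,[1,0,25])
print('F mouth',F.T@(bot.get_obs()['ft_force']-np.array([0,0,-1.6])))"
```

```text
t 19.10 p [0.5477 0.147  0.1931] xaz 91.7 tilt 29.40 F [ 1.2 -0.9  1.8] w 0.0129 g 60.3
lid in mouth mm [ 0.6  0.2 27.2] axis [ 0.032 -0.003  0.999] phi -60.3
delta [ 0.001 -0.001  0.007] yaw -0.007
F mouth [0.46465008 0.34887305 3.66320684]
```

jog_arm(deltas=[{"fingers":0,"delta_pos":[0,0,0.003],"yaw":0},{"fingers":0,"delta_pos":[0,0,0.005],"yaw":0},{"fingers":0,"delta_pos":[0,0,0.007],"yaw":0},{"fingers":0,"delta_pos":[0,0,0.007],"yaw":0}])

```text
clock: 19.5
eef_pos: [0.5477, 0.1471, 0.1929]
tool_rot: [0.653, 0.714, -0.062, -0.244]
ft_force: [4.2, -4.3, 8.3]
grip_width: 0.0129
grasp_force: 61.6
```

```bash
python3 -c "
from m import *
lid(300,[1,0,25]); o=bot.get_obs()
print('F mouth',F.T@(o['ft_force']-np.array([0,0,-1.6])),'T',F.T@o['ft_torque'])
c=cam('wrist');W=c['W'];q=((W-CM)@F)*1000;r=np.hypot(q[...,0],q[...,1])
m=c['ok']&(r<50)&(q[...,2]>-3)&(q[...,2]<14); p=q[m]; m2=m
A=np.c_[p[:,:2],np.ones(len(p))]
for k in range(5):
    s=np.linalg.lstsq(A,p[:,2],rcond=None)[0]; e=abs(A@s-p[:,2]); p=p[e<2.5];A=A[e<2.5]
print('disc plane',s,len(p),cv2.minEnclosingCircle(p[:,:2].astype(np.float32)))
save(c,'w2')
im=cv2.imread('pics/w2.png')[100:360,200:500]; cv2.imwrite('pics/w2c.png',cv2.resize(im,(750,600)[:2] if 0 else (690,598)))
"
```

```text
t 19.50 p [0.5477 0.1471 0.1929] xaz 91.7 tilt 29.22 F [ 4.2 -4.3  8.3] w 0.0129 g 61.6
lid in mouth mm [ 0.5  0.2 27. ] axis [ 0.035 -0.001  0.999] phi -60.3
delta [ 0.001 -0.001  0.007] yaw -0.006
F mouth [ 0.06160809  2.22254129 11.37321657] T [0.35830318 0.20973601 0.0389324 ]
disc plane [-2.95194273e-02  5.90293549e-03  7.81131424e+00] 12319 ((-0.33694562315940857, 0.17259907722473145), 43.85288619995117)
```

View pics/w2c.png

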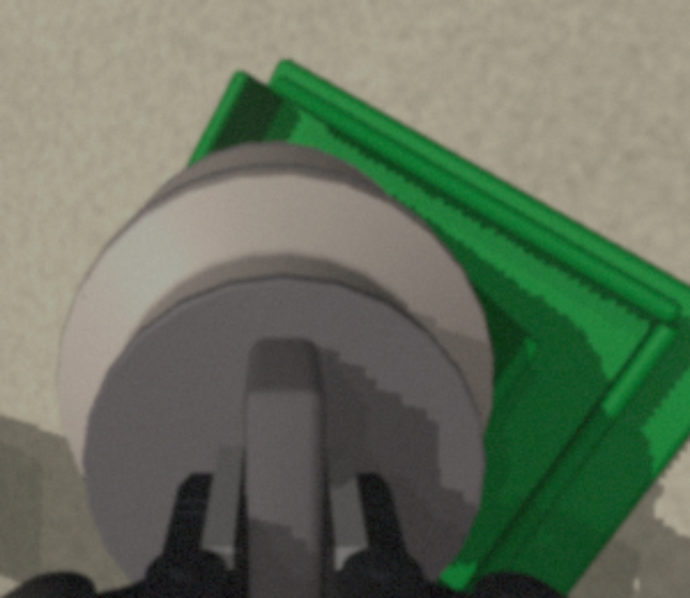

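Contact is light at 11 N; disc top is about 7.3 mm above the rim (home 6 plus about 1.3 from a 1.8° tilt), so the feet have sunk into the pockets. The picture shows the disc seated on the neck. Now release and back off along the axis.

jog_arm(deltas=[{"fingers":0,"delta_pos":[0,0,-0.004],"yaw":0},{"fingers":0.5,"delta_pos":[0,0,-0.004],"yaw":0},{"fingers":0.5,"delta_pos":[0,0,-0.004],"yaw":0},{"fingers":0.5,"delta_pos":[0,0,-0.004],"yaw":0},{"fingers":0.5,"delta_pos":[0,0,-0.004],"yaw":0},{"fingers":0.5,"delta_pos":[0,0,-0.05],"yaw":0},{"fingers":0.5,"delta_pos":[0,0,-0.13],"yaw":0},{"fingers":0.5,"delta_pos":[0,0,-0.2],"yaw":0},{"fingers":0.5,"delta_pos":[0,0,-0.2],"yaw":0},{"fingers":0.5,"delta_pos":[0,0,-0.2],"yaw":0}])

```text
clock: 20.55
eef_pos: [0.5728, 0.134, 0.2423]
tool_rot: [0.652, 0.714, -0.064, -0.246]
ft_force: [1.1, 0.5, -0.7]
grip_width: 0.0429
grasp_force: 0.0
```

```bash
python3 -c "
from m import *
st()
for n in('wrist','top'):
    c=cam(n);W=c['W'];q=((W-CM)@F)*1000;r=np.hypot(q[...,0],q[...,1])
    m=c['ok']&(r<50)&(q[...,2]>-3)&(q[...,2]<17); p=q[m]
    A=np.c_[p[:,:2],np.ones(len(p))]
    for k in range(6):
        s=np.linalg.lstsq(A,p[:,2],rcond=None)[0]; e=abs(A@s-p[:,2]); p=p[e<2.5];A=A[e<2.5]
    print(n,'disc plane',s,len(p),cv2.minEnclosingCircle(p[:,:2].astype(np.float32)))
    if n=='wrist': save(c,'w3')
"
```

```text
t 20.55 p [0.5728 0.134  0.2423] xaz 91.7 tilt 29.45 F [ 1.1  0.5 -0.7] w 0.0429 g 0.0
wrist disc plane [3.00741181e-04 2.93961260e-03 6.73581419e+00] 10323 ((-1.2705087661743164, 0.43731826543807983), 43.992374420166016)
top disc plane [-1.57563842e-02  7.50065617e-03  7.55913044e+00] 425 ((0.28059205412864685, -0.1481872946023941), 44.008079528808594)
```

View pics/w3.png

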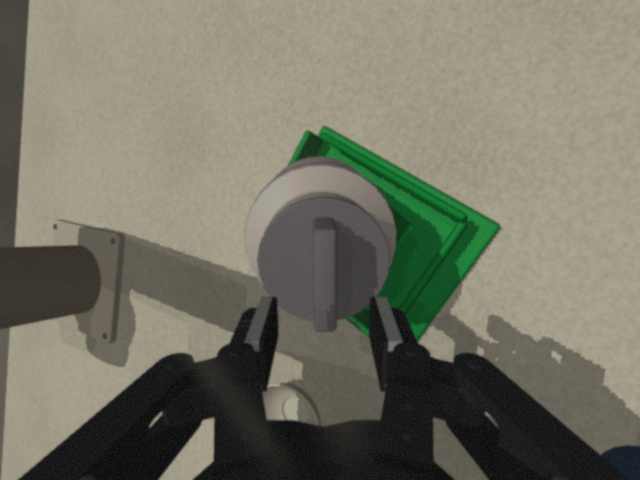

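The lid is square and flush (disc top 6.2–6.7 mm above the rim, centred) and the fingers are clear, so I'm handing in.

```bash
python3 -c "
from workcell import bot
print(bot.job_done())"
```

```text
the job is handed in; nothing more can be done
None
```

The lid is home on the canister, square and flush with the rim, and released; its feet dropped into the pockets without any turning on the mouth. The job is handed in at about 20.6 s, no verdict came back, and I viewed 11 pictures, one over the limit of 10.

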